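# Shut and lock the blue lens flap

### The job

Close the aluminium flap over the blue lamp lenses, then lock it: grip the blue wing of the tapered peg in front of that flap and press it down while turning it clockwise (seen from above), until the peg is fully home and its tongue points straight across the flap. Press and turn together, not one after the other, and do not touch the amber unit beside it.

Things in the scene. Friction and masses are not known exactly. Their poses are not given: they have to be found in the camera images.
- blue_hinge (a point): Mid-point of the blue unit's flap hinge, 43 mm up, on the far edge of its fixed grey housing (170 x 130 x 40 mm high, ending here). x points from peg side to hinge side, y along the hinge; axes stay with the housing. Shut aluminium flap (blue strip): 117 mm from here towards -x, 126 wide, top 3 mm above here. Peg axis: 145 mm towards -x. Two blue lenses lie under the flap.
- blue_flap (a joint): Opening angle of the blue unit's flap in rad: 0 shut, starts about 0.55 to 0.9 with the free edge (peg side) raised. The hinge is stiff: the flap stays where it is left, and 2 to 4 N pressed down on its top, 60 mm from the hinge, closes it.
- blue_grip (a point): Centre of the blue wing on the tapered steel peg: upright bar 36 long (x), 12 thick (y), 34 mm high, on the peg's upright axis; grip across y. x runs along the wing and its aluminium tongue (right under the wing, 10 wide, 5 thick, reaching 45 mm from the axis to +x) and turns with the peg. 81 to 84 mm above the console at first, 69.5 when home, tongue then just above the flap.
- blue_turn (a joint): How far the blue peg is turned, in rad, growing clockwise seen from above; starts 0 to 0.2. At 1.2 the tongue points straight across the flap (towards its hinge); the end stop is at 1.4. Turning takes about 0.12 N m.
- blue_press (a joint): Depth of the blue peg in its tapered hole, m: 0 to 0.002 at first, 0.014 fully home (stop). Takes about 5 N down and stays where left. The taper jams unless turned: it goes in only 2 mm plus 12 mm per rad of blue_turn (home needs 1.0 rad or more); turning alone does not draw it in.
- amber_unit: The other unit, same make and size, with amber lenses and an orange wing, fixed on the console: not to be touched. Origin at the centre of its underside, x towards its hinge side. Its flap also stands open, up to 140 mm above the console.

How it is judged:
By the outcome, as a careful person would: the job done as asked, in the order asked, and still so for the second after the job is handed in, with the robot touching nothing.
It also fails if it takes over 54 s, if anything falls off the work surface, if the arm or the gripper's body presses on something with over 40 N, if the wrist force passes 120 N, or if a joint passes its speed limit or range.

### The arm

A 6-joint arm with a two-finger parallel gripper is mounted at the origin on the work surface. World frame = base frame: x ahead of the robot, y to its left, z up, the work surface at z = 0. Lengths are in m, angles in rad, forces in N, time in s.
With the tool pointing down it reaches from about 0.375 to 0.975 m from the base axis. Payload 3.8 kg.
Tool frame: the origin (TCP) lies at the very end of the fingers, on their centre line; the grasp point (between the pads) lies 19 mm behind it; z points along the fingers, y is the line along which they close (so a half turn about z gives the same grasp; the last joint's range is limited). The gripper opens to 85 mm and grips with 20 to 120 N. Pads are 22 mm wide; open, the fingers measure 114 mm over their backs; the gripper's body (76 mm by 85 mm) begins 54 mm behind the grasp point. The pads swing forward as they close: fully open they stand 13 mm farther back than shut.
Start: joints at [-1.143, 0.264, 1.604, -0, 1.274, -0.037], TCP at [0.303, -0.603, 0.231] pointing down, gripper open.
Joint ranges: [-2.63, 2.63], [-0.94, 2.18], [0.31, 2.57], [-1.31, 4.45], [0, 2.66], [-2.55, 2.55]. Speed limits (rad/s): [2.57, 2.57, 3.14, 3.14, 3.14, 3.14].

### API

Orientations are given as a rotation vector (axis times angle).
In Python, from workcell import monitor, viewer, workorder gives the robot as it stands.
- The arm moves only by the tool jog_arm, never from a script. Its argument "commands" is a list of rows, each an object with "travel": the shift along the tool's x, y, z in mm, a list of three; "rot": the turn, a rotation vector about the tool's x, y, z in degrees, a list of three; "claw": the closure in counts, from 0 (fully open) to 255 (shut). A call has exactly 5 rows; each row shifts and turns the commanded pose from where the row before left it, along the tool's axes as they then stand; what a row does not reach is not made up. A row lasts 1/10 s, in which the tool goes at most 50 mm and 8.59 degrees, less where a joint would pass 70% of its speed; a pose out of reach is approached as far as the arm can. A call is refused whole if a number of a shift passes 50 or a number of a turn 8.59, either way. A call with a gripper value outside its range is refused whole. The fingers move at their own pace and stop on an object; "force" is the grip in N (left out, the last holds). Time passes only in rows, so rows that do not move let the fingers close, or fill a call up. It gives the time, the measured TCP pose, the force, the opening and the grip force at its end, in the units of the state.
- monitor.read_state(): the state, without advancing time (a new reading comes with each control period).
- viewer.read_camera(name): name is "scene" or "top" or "wrist"; returns a dict with "color" (420x560x3 uint8, blue, green, red), "camera_matrix" (3x3 intrinsics, pixels), "R" (3x3) and "t" (3): a world point X has camera coordinates R X + t. Camera axes: x right, y down, z forward; pixel columns grow to the right and rows downward; lengths in m; the calibration is good to about 2 mm. A picture is of the moment at which its call begins. There is no depth.
- workorder.finish_job(): hands the job in; it is judged then, once.
The state is a dict: "time": time; "q": joint angles; "joint_vel": joint speeds; "joint_torque": joint torques, N m; "tool_pos": TCP position; "tcp_rot": TCP orientation; "wrist_force": force on the tool from outside, world axes, zero at the start; "torque": the same for the moment, N m; "width": opening from 0.0 (shut) to 1.0 (fully open); "grip_force": force on a finger pad.
Only numpy, scipy, OpenCV 4.12 (cv2) and the standard library are available. Lean on these libraries where they do the work, as an engineer would, in place of code of your own. Each camera call takes 0.05 s, during which the arm holds its last target. There are 200 camera calls.

## Working session

There is one attempt and no reset: what is moved stays moved. The work goes in short steps, Python scripts to look and compute and a tool call to move; the robot and the scene stay as the last step left them, time stands still between calls to the robot, and variables do not carry over. Pictures are saved under pics/ and viewed, at most 10 in all, crops included, and the job is handed in when it is done.

Besides the shell and the picture viewer there is one more tool, called after "Emit:" as name(argument=value, ...), one argument or row to a line, values as JSON. jog_arm: Moves the arm, as the interface text tells. Its arguments: {"type":"object","properties":{"commands":{"type":"array","items":{"type":"object","properties":{"travel":{"type":"array","items":{"type":"number"}},"rot":{"type":"array","items":{"type":"number"}},"claw":{"type":"number"}}}},"force":{"type":"number"}},"required":["commands"]}

```bash
mkdir -p pics; python3 - <<'E'
from workcell import monitor, viewer
import cv2,json,numpy as np
s=monitor.read_state(); print({k:np.round(v,3).tolist() for k,v in s.items()})
for n in ("scene","top"):
    c=viewer.read_camera(n); cv2.imwrite(f"pics/{n}0.png",c["color"]); np.savez(f"{n}0.npz",**c)
    print(n,c["camera_matrix"].tolist(),np.round(c["R"],4).tolist(),np.round(c["t"],4).tolist(),"pos",np.round(-c["R"].T@c["t"],3))
E
```

```text
{'time': 0.0, 'q': [-1.143, 0.265, 1.605, -0.0, 1.274, -0.037], 'joint_vel': [-0.001, -0.0, 0.001, -0.0, -0.001, -0.0], 'joint_torque': [0.0, -51.511, -36.732, 0.0, 0.013, 0.0], 'tool_pos': [0.302, -0.603, 0.23], 'tcp_rot': [-3.055, -0.723, 0.001], 'wrist_force': [0.388, 0.245, 0.396], 'torque': [0.007, 0.009, -0.011], 'grip_force': 0.0, 'width': 1.003}
scene [[416.92552898247885, 0.0, 281.45172199688153], [0.0, 416.92552898247885, 214.66087654514791], [0.0, 0.0, 1.0]] [[0.2233, 0.9747, -0.0139], [0.562, -0.1404, -0.8152], [-0.7964, 0.1742, -0.5791]] [-0.1101, -0.2792, 1.2634] pos [ 1.188 -0.152  0.502]
top [[409.75248459191755, 0.0, 285.2172720275789], [0.0, 409.75248459191755, 205.89811864762189], [0.0, 0.0, 1.0]] [[-0.0174, -0.9997, -0.015], [-0.9879, 0.0195, -0.154], [0.1543, 0.0121, -0.988]] [0.0094, 0.6073, 0.6485] pos [ 0.5   -0.01   0.734]
```

View pics/top0.png

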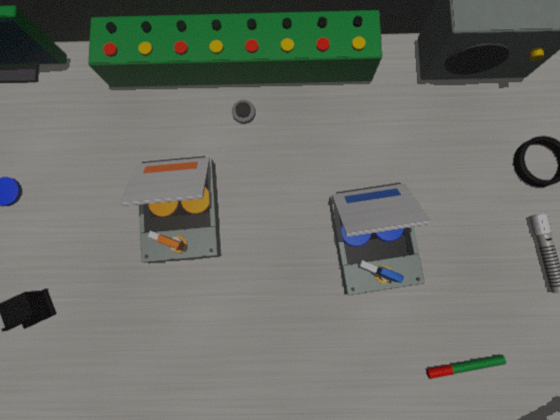

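View pics/scene0.png

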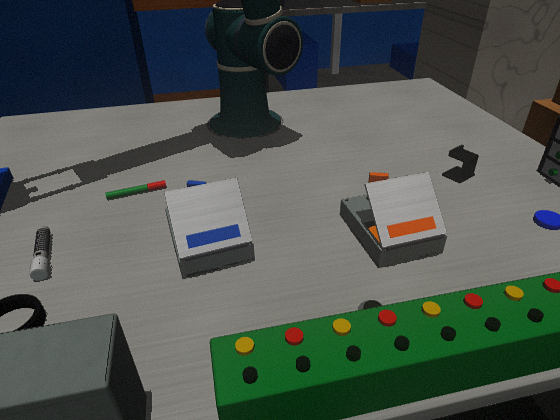

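```bash
python3 - <<'E'
import cv2,numpy as np
a=cv2.imread("pics/top0.png")[170:305,320:440]; a=cv2.resize(a,None,fx=4.4,fy=4.4,interpolation=cv2.INTER_CUBIC)
b=cv2.imread("pics/scene0.png")[165:285,155:265]; b=cv2.resize(b,None,fx=2.4,fy=2.4,interpolation=cv2.INTER_CUBIC)
o=np.zeros((600,800,3),np.uint8); o[:a.shape[0],:a.shape[1]]=a; o[:b.shape[0],530:530+b.shape[1]]=b[:,:270]
cv2.imwrite("pics/c1.png",np.clip(o*1.6,0,255).astype(np.uint8))
E
```

```text
(no output)
```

View pics/c1.png

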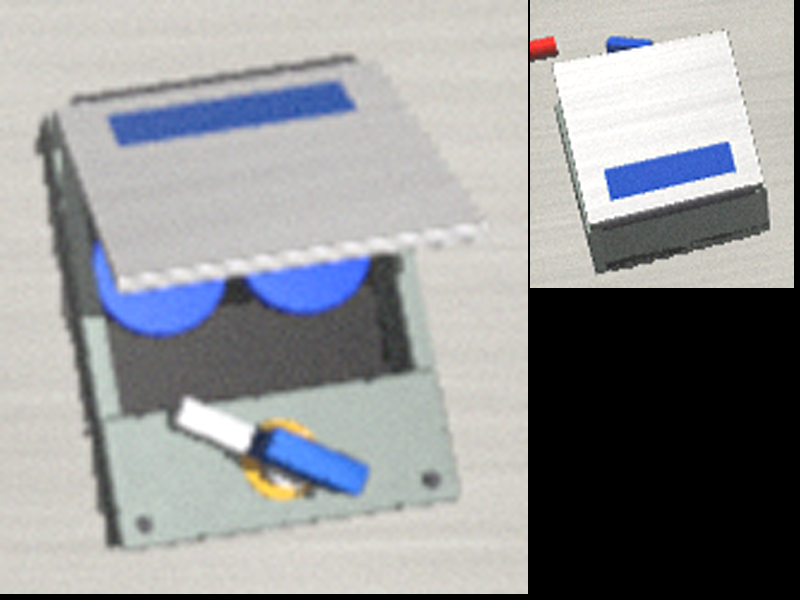

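```bash
cat > fit.py <<'E'
import numpy as np
from scipy.optimize import least_squares
C={n:dict(np.load(n+"0.npz")) for n in("top","scene")}
def proj(n,X):
    c=C[n]; p=c["camera_matrix"]@(c["R"]@X+c["t"]); return p[:2]/p[2]
T=lambda u,v:(320+u/4.4,170+v/4.4)
S=lambda u,v:(155+(u-530)/2.4,165+(v)/2.4)
# (cam, pix, kind, local x,y,z); y + = left in top
P=[("top",T(122,545),"h",-.17,.065,-.003),("top",T(458,497),"h",-.17,-.065,-.003),("top",T(430,370),"h",-.124,-.065,-.003),
("top",T(62,110),"f",0,.063,.003),("top",T(120,280),"f",-.117,.063,.003),("top",T(487,226),"f",-.117,-.063,.003),
("scene",S(555,63),"f",-.117,-.063,.003),("scene",S(727,30),"f",-.117,.063,.003),("scene",S(590,224),"f",0,-.063,.003),("scene",S(763,186),"f",0,.063,.003),
("scene",S(600,272),"h",0,-.065,-.043),("scene",S(768,230),"h",0,.065,-.043)]
W=[("top",T(285,430),.018,.0),("top",T(370,465),0,0)]
def world(p,k,l):
    x0,y0,yaw,a,z0=p[:5]; x,y,z=l
    if k=="f": x,z=x*np.cos(a)+z*np.sin(a),-x*np.sin(a)+z*np.cos(a)
    c,s=np.cos(yaw),np.sin(yaw)
    return np.array([x0+c*x-s*y,y0+s*x+c*y,.043+z0+z])
def wing(p,l):
    th,h=p[5:7]; yaw=p[2]+1.2-th
    a=world(p,"h",(-.145,0,0)); x,y=l[:2]
    return np.array([a[0]+np.cos(yaw)*x-np.sin(yaw)*y,a[1]+np.sin(yaw)*x+np.cos(yaw)*y,p[4]+h+l[2]])
WP=[(T(285,430),(.018,-.006,.017)),(T(370,465),(-.018,-.006,.017)),(T(358,493),(-.018,.006,.017)),(T(265,455),(.018,.006,.017)),
(T(175,424),(.045,.005,-.017)),(T(188,398),(.045,-.005,-.017))]
def res(p):
    r=[proj(n,world(p,k,l))-np.array(q) for n,q,k,*l in P]
    r+=[proj("top",wing(p,l))-np.array(q) for q,l in WP]
    return np.r_[np.ravel(r),p[4]/.001,(p[6]-.0825)/.0015]
s=least_squares(res,[.6,-.2,.1,.7,0,.1,.082],loss="soft_l1")
p=s.x; print("x0 y0 yaw flap z0 turn gripz",np.round(p,4))
print(np.round(res(p),1))
print("peg",world(p,"h",(-.145,0,0)),"wing axis yaw",p[2]+1.2-p[5])
print("flap edge",world(p,"f",(-.117,0,.003)),"mid60",world(p,"f",(-.06,0,.003)))
E
python3 fit.py
```

```text
x0 y0 yaw flap z0 turn gripz [ 6.337e-01 -1.440e-01  1.339e-01  8.440e-01  4.000e-04  1.851e-01
  8.270e-02]
[-0.2  1.5  0.9  0.4  1.7  1.6 -2.6 -1.5 -1.1  0.4  0.1 -0.4 -1.4  0.5
 -0.3  0.  -0.2  1.7  0.6 -0.2 -1.7  0.9  0.6 -0.2 -2.3 -1.4  0.6  0.
  0.5  1.  -0.6  0.2 -0.1 -0.2 -0.8 -0.1  0.4  0.1]
peg [ 0.4900453  -0.16336713  0.04337261] wing axis yaw 1.1488165883113202
flap edge [ 0.55891791 -0.15408994  0.13279821] mid60 [ 0.59645574 -0.14903357  0.09020309]
```

Emit:
jog_arm(
  commands=[
    {"travel":[29,-19,0],"rot":[0,0,0],"claw":255},
    {"travel":[29,-19,0],"rot":[0,0,0],"claw":255},
    {"travel":[29,-19,0],"rot":[0,0,0],"claw":255},
    {"travel":[29,-19,0],"rot":[0,0,0],"claw":255},
    {"travel":[29,-19,0],"rot":[0,0,0],"claw":255},
  ],
  force=60,
)

```text
time: 0.6
tool_pos: [0.3898, -0.4519, 0.2306]
tcp_rot: [-3.056, -0.723, 0.001]
wrist_force: [0.7, 0.3, 0.3]
width: 0.146
grip_force: 0.0
```

Emit:
jog_arm(
  commands=[
    {"travel":[29,-19,0],"rot":[0,0,0],"claw":255},
    {"travel":[29,-19,0],"rot":[0,0,0],"claw":255},
    {"travel":[29,-19,0],"rot":[0,0,0],"claw":255},
    {"travel":[29,-19,0],"rot":[0,0,0],"claw":255},
    {"travel":[29,-19,0],"rot":[0,0,0],"claw":255},
  ],
)

```text
time: 1.1
tool_pos: [0.4768, -0.3021, 0.2308]
tcp_rot: [-3.057, -0.723, 0.001]
wrist_force: [1.0, 0.9, -0.2]
width: 0.0
grip_force: 0.0
```

Emit:
jog_arm(
  commands=[
    {"travel":[30,-19,12],"rot":[0,0,0],"claw":255},
    {"travel":[30,-19,15],"rot":[0,0,0],"claw":255},
    {"travel":[30,-19,15],"rot":[0,0,0],"claw":255},
    {"travel":[30,-18,15],"rot":[0,0,0],"claw":255},
    {"travel":[30,-18,15],"rot":[0,0,0],"claw":255},
  ],
)

```text
time: 1.6
tool_pos: [0.5692, -0.1517, 0.1583]
tcp_rot: [-3.057, -0.724, 0.001]
wrist_force: [0.5, -0.7, -0.5]
width: 0.001
grip_force: 0.0
```

Emit:
jog_arm(
  commands=[
    {"travel":[0,0,12],"rot":[0,0,0],"claw":255},
    {"travel":[0,0,12],"rot":[0,0,0],"claw":255},
    {"travel":[0,0,10],"rot":[0,0,0],"claw":255},
    {"travel":[0,0,8],"rot":[0,0,0],"claw":255},
    {"travel":[0,0,8],"rot":[0,0,0],"claw":255},
  ],
)

```text
time: 2.1
tool_pos: [0.569, -0.1543, 0.1093]
tcp_rot: [3.057, 0.721, 0.001]
wrist_force: [-0.2, -0.9, 2.0]
width: -0.003
grip_force: 0.8
```

Emit:
jog_arm(
  commands=[
    {"travel":[0,0,8],"rot":[0,0,0],"claw":255},
    {"travel":[0,0,8],"rot":[0,0,0],"claw":255},
    {"travel":[0,0,8],"rot":[0,0,0],"claw":255},
    {"travel":[0,0,8],"rot":[0,0,0],"claw":255},
    {"travel":[0,0,8],"rot":[0,0,0],"claw":255},
  ],
)

```text
time: 2.6
tool_pos: [0.5688, -0.1532, 0.0686]
tcp_rot: [-3.057, -0.724, 0.001]
wrist_force: [-1.2, 0.0, 3.8]
width: -0.003
grip_force: 1.1
```

Emit:
jog_arm(
  commands=[
    {"travel":[0,0,6],"rot":[0,0,0],"claw":255},
    {"travel":[0,0,5],"rot":[0,0,0],"claw":255},
    {"travel":[0,0,3],"rot":[0,0,0],"claw":255},
    {"travel":[0,0,2],"rot":[0,0,0],"claw":255},
    {"travel":[0,0,0],"rot":[0,0,0],"claw":255},
  ],
)

```text
time: 3.1
tool_pos: [0.5689, -0.1531, 0.0529]
tcp_rot: [-3.057, -0.724, 0.0]
wrist_force: [-0.2, -0.3, 0.1]
width: -0.001
grip_force: 0.0
```

Emit:
jog_arm(
  commands=[
    {"travel":[0,0,2],"rot":[0,0,0],"claw":255},
    {"travel":[0,0,2],"rot":[0,0,0],"claw":255},
    {"travel":[0,0,1],"rot":[0,0,0],"claw":255},
    {"travel":[0,0,1],"rot":[0,0,0],"claw":255},
    {"travel":[0,0,1],"rot":[0,0,0],"claw":255},
  ],
)

```text
time: 3.6
tool_pos: [0.569, -0.1533, 0.0463]
tcp_rot: [3.057, 0.724, -0.0]
wrist_force: [-1.0, -1.1, 1.9]
width: -0.004
grip_force: 0.9
```

Emit:
jog_arm(
  commands=[
    {"travel":[0,0,0.5],"rot":[0,0,0],"claw":255},
    {"travel":[0,0,0.5],"rot":[0,0,0],"claw":255},
    {"travel":[0,0,0.5],"rot":[0,0,0],"claw":255},
    {"travel":[0,0,0.5],"rot":[0,0,0],"claw":255},
    {"travel":[0,0,0],"rot":[0,0,0],"claw":255},
  ],
)

```text
time: 4.1
tool_pos: [0.569, -0.1533, 0.0459]
tcp_rot: [-3.057, -0.724, 0.001]
wrist_force: [-5.3, 1.0, 12.3]
width: 0.001
grip_force: 6.0
```

Emit:
jog_arm(
  commands=[
    {"travel":[0,0,-12],"rot":[0,0,0],"claw":255},
    {"travel":[0,0,-24],"rot":[0,0,0],"claw":255},
    {"travel":[0,0,-24],"rot":[0,0,0],"claw":255},
    {"travel":[0,0,-25],"rot":[0,0,0],"claw":255},
    {"travel":[0,0,-25],"rot":[0,0,0],"claw":255},
  ],
)

```text
time: 4.6
tool_pos: [0.5693, -0.1531, 0.1555]
tcp_rot: [3.057, 0.723, 0.001]
wrist_force: [-0.3, 0.2, 0.1]
width: -0.0
grip_force: 0.0
```

Emit:
jog_arm(
  commands=[
    {"travel":[-25,-9,0],"rot":[0,0,0],"claw":90},
    {"travel":[-25,-9,0],"rot":[0,0,0],"claw":90},
    {"travel":[-25,-8.5,0],"rot":[0,0,0],"claw":90},
    {"travel":[0,0,0],"rot":[0,0,-8],"claw":90},
    {"travel":[0,0,0],"rot":[0,0,-8],"claw":90},
  ],
)

```text
time: 5.1
tool_pos: [0.4897, -0.1632, 0.1547]
tcp_rot: [2.923, 1.149, 0.002]
wrist_force: [0.9, 0.2, 1.1]
width: 0.65
grip_force: 0.0
```

Emit:
jog_arm(
  commands=[
    {"travel":[0,0,0],"rot":[0,0,-8],"claw":90},
    {"travel":[0,0,0],"rot":[0,0,-8],"claw":90},
    {"travel":[0,0,0],"rot":[0,0,-7.2],"claw":90},
    {"travel":[0,0,0],"rot":[0,0,0],"claw":90},
    {"travel":[0,0,0],"rot":[0,0,0],"claw":90},
  ],
)

```text
time: 5.6
tool_pos: [0.4904, -0.1631, 0.1545]
tcp_rot: [2.639, 1.703, 0.001]
wrist_force: [-0.1, 1.3, 0.4]
width: 0.645
grip_force: 0.0
```

```bash
python3 - <<'E'
from workcell import monitor, viewer
import cv2,numpy as np
s=monitor.read_state(); print(np.round(s["tool_pos"],4),np.round(s["tcp_rot"],3),np.round(s["q"],2),s["width"])
c=viewer.read_camera("wrist"); np.savez("wrist1.npz",**c)
cv2.imwrite("pics/w1.png",np.clip(c["color"]*1.4,0,255).astype(np.uint8)); print(np.round(-c["R"].T@c["t"],3))
E
```

```text
[ 0.4904 -0.1631  0.1545] [2.639e+00 1.703e+00 1.000e-03] [-0.37  0.03  2.02  0.    1.09  0.06] 0.6451189205289444
[ 0.523 -0.091  0.298]
```

View pics/w1.png

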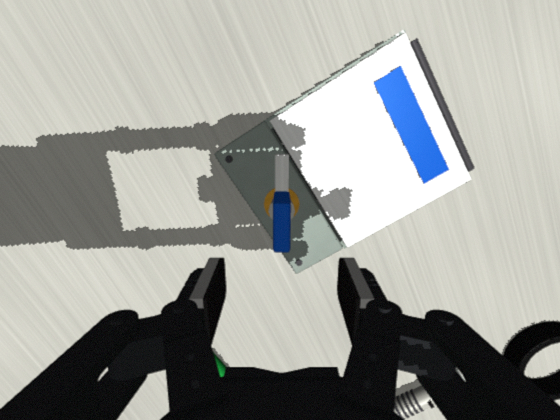

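```bash
cat > chk.py <<'E'
import cv2,numpy as np
c=dict(np.load("wrist1.npz")); im=c["color"]; h=cv2.cvtColor(im,cv2.COLOR_BGR2HSV)
m=cv2.inRange(h,(105,120,40),(130,255,255)); m[:, :250]=0; m[:,320:]=0
cn=max(cv2.findContours(m,0,1)[0],key=cv2.contourArea); print(cv2.minAreaRect(cn),cv2.boundingRect(cn))
for r in range(150,256,8):
    print(r,im[r,266:298].max(1).tolist())
def proj(X):
    p=c["camera_matrix"]@(c["R"]@X+c["t"]); return p[:2]/p[2]
yaw=1.149
for x,y,z in [(.018,.006,.0997),(.018,-.006,.0997),(-.018,.006,.0997),(-.018,-.006,.0997),(.045,.005,.0657),(.045,-.005,.0657),(0.018,.006,.0657),(0.018,-.006,.0657)]:
    print(x,y,proj(np.array([.490+np.cos(yaw)*x-np.sin(yaw)*y,-.1634+np.sin(yaw)*x+np.cos(yaw)*y,z])).round(1))
E
python3 chk.py
```

```text
((281.4999694824219, 221.99998474121094), (16.999996185302734, 59.99999237060547), 0.0) (273, 192, 18, 61)
150 [66, 65, 105, 140, 131, 114, 74, 68, 59, 64, 94, 110, 72, 59, 61, 77, 84, 49, 36, 31, 28, 54, 85, 97, 96, 92, 97, 105, 109, 135, 173, 155]
158 [60, 61, 59, 59, 61, 62, 62, 60, 67, 83, 92, 90, 91, 92, 94, 93, 95, 93, 93, 93, 92, 93, 80, 41, 31, 24, 59, 89, 98, 96, 94, 97]
166 [61, 63, 60, 61, 61, 62, 62, 63, 67, 82, 92, 92, 91, 91, 93, 96, 96, 94, 93, 91, 91, 93, 84, 63, 61, 60, 52, 42, 37, 29, 28, 63]
174 [61, 61, 60, 61, 60, 60, 58, 62, 66, 81, 92, 91, 92, 91, 93, 95, 96, 94, 92, 92, 92, 92, 83, 62, 62, 63, 61, 62, 60, 61, 59, 54]
182 [62, 61, 61, 60, 60, 61, 61, 60, 67, 82, 90, 91, 92, 92, 93, 94, 96, 95, 92, 92, 90, 90, 78, 64, 62, 61, 61, 62, 62, 62, 60, 61]
190 [61, 61, 59, 59, 64, 76, 84, 86, 85, 87, 86, 86, 86, 86, 86, 89, 90, 88, 86, 87, 88, 88, 89, 85, 83, 75, 66, 61, 61, 61, 61, 59]
198 [86, 84, 82, 82, 82, 82, 75, 48, 51, 55, 55, 55, 54, 55, 54, 55, 55, 55, 56, 55, 55, 55, 52, 46, 57, 80, 83, 82, 82, 83, 83, 80]
206 [84, 84, 86, 79, 73, 74, 67, 63, 73, 78, 79, 79,
[... 412 characters left out ...]
81, 80, 79, 79, 77, 79, 79, 76, 66, 57, 59, 60, 59, 61, 60, 61, 60]
238 [79, 77, 77, 76, 68, 56, 50, 59, 72, 79, 81, 79, 81, 80, 81, 81, 79, 79, 79, 78, 79, 78, 75, 69, 59, 62, 71, 88, 105, 128, 118, 90]
246 [74, 76, 77, 78, 78, 77, 67, 61, 72, 78, 81, 79, 78, 80, 79, 78, 78, 79, 78, 78, 80, 79, 75, 67, 55, 60, 63, 61, 63, 62, 62, 60]
254 [149, 152, 151, 151, 150, 152, 157, 160, 157, 155, 154, 151, 148, 150, 150, 137, 102, 68, 57, 60, 62, 60, 63, 62, 60, 61, 61, 60, 62, 61, 62, 61]
0.018 0.006 [272.7 205.2]
0.018 -0.006 [290.9 205.1]
-0.018 0.006 [273.3 254.9]
-0.018 -0.006 [290.6 254.8]
0.045 0.005 [274.8 156.2]
0.045 -0.005 [288.5 156.1]
0.018 0.006 [273.8 191.8]
0.018 -0.006 [289.6 191.8]
```

Emit:
jog_arm(
  commands=[
    {"travel":[1,0,17],"rot":[0,0,0],"claw":90},
    {"travel":[0,0,17],"rot":[0,0,0],"claw":90},
    {"travel":[0,0,17],"rot":[0,0,0],"claw":90},
    {"travel":[0,0,17],"rot":[0,0,0],"claw":90},
    {"travel":[0,0,17],"rot":[0,0,0],"claw":90},
  ],
)

```text
time: 6.15
tool_pos: [0.4907, -0.1622, 0.0688]
tcp_rot: [2.639, 1.704, 0.001]
wrist_force: [0.3, 0.4, -0.0]
width: 0.646
grip_force: 0.0
```

Emit:
jog_arm(
  commands=[
    {"travel":[0,0,0],"rot":[0,0,0],"claw":255},
    {"travel":[0,0,0],"rot":[0,0,0],"claw":255},
    {"travel":[0,0,0],"rot":[0,0,0],"claw":255},
    {"travel":[0,0,0],"rot":[0,0,0],"claw":255},
    {"travel":[0,0,0],"rot":[0,0,0],"claw":255},
  ],
  force=60,
)

```text
time: 6.65
tool_pos: [0.491, -0.1624, 0.0704]
tcp_rot: [2.637, 1.706, 0.001]
wrist_force: [-2.9, 1.7, 3.6]
width: 0.129
grip_force: 59.7
```

```bash
cat > st.py <<'E'
from workcell import monitor
import numpy as np
from scipy.spatial.transform import Rotation as R
s=monitor.read_state(); x=R.from_rotvec(s["tcp_rot"]).as_matrix()[:,0]
print(s["time"],np.round(s["tool_pos"],4),"yaw",np.round(np.arctan2(x[1],x[0]),3),"F",np.round(s["wrist_force"],1),"T",np.round(s["torque"],2),s["width"],s["grip_force"])
E
python3 st.py
```

```text
6.65 [ 0.491  -0.1624  0.0704] yaw 1.148 F [-2.9  1.7  3.6] T [ 0.17  0.33 -0.14] 0.12921910250318835 59.66167867183685
```

Emit:
jog_arm(
  commands=[
    {"travel":[0,0,1.5],"rot":[0,0,4],"claw":255},
    {"travel":[0,0,1.2],"rot":[0,0,4],"claw":255},
    {"travel":[0,0,1],"rot":[0,0,4],"claw":255},
    {"travel":[0,0,1],"rot":[0,0,4],"claw":255},
    {"travel":[0,0,1],"rot":[0,0,4],"claw":255},
  ],
)

```text
time: 7.15
tool_pos: [0.4912, -0.1625, 0.0647]
tcp_rot: [2.894, 1.219, 0.002]
wrist_force: [-1.7, 0.7, 4.7]
width: 0.125
grip_force: 59.7
```

```bash
python3 st.py
```

```text
7.15 [ 0.4912 -0.1625  0.0647] yaw 0.798 F [-1.7  0.7  4.7] T [0.08 0.28 0.11] 0.1252634804925371 59.675418734550476
```

Emit:
jog_arm(
  commands=[
    {"travel":[0,0,0.9],"rot":[0,0,4],"claw":255},
    {"travel":[0,0,0.9],"rot":[0,0,4],"claw":255},
    {"travel":[0,0,0.9],"rot":[0,0,4],"claw":255},
    {"travel":[0,0,0.9],"rot":[0,0,4],"claw":255},
    {"travel":[0,0,0.9],"rot":[0,0,4],"claw":255},
  ],
)

```text
time: 7.65
tool_pos: [0.4913, -0.1628, 0.0603]
tcp_rot: [3.061, 0.698, 0.002]
wrist_force: [-2.5, -0.2, 4.9]
width: 0.128
grip_force: 59.7
```

```bash
python3 st.py
```

```text
7.65 [ 0.4913 -0.1628  0.0603] yaw 0.449 F [-2.5 -0.2  4.9] T [-0.07  0.36  0.19] 0.12832309935854244 59.68110680580139
```

Emit:
jog_arm(
  commands=[
    {"travel":[0,0,0.8],"rot":[0,0,3.6],"claw":255},
    {"travel":[0,0,0.8],"rot":[0,0,3.6],"claw":255},
    {"travel":[0,0,0.8],"rot":[0,0,3.6],"claw":255},
    {"travel":[0,0,0.8],"rot":[0,0,3.6],"claw":255},
    {"travel":[0,0,0.8],"rot":[0,0,3.0],"claw":255},
  ],
)

```text
time: 8.15
tool_pos: [0.4916, -0.163, 0.0581]
tcp_rot: [3.132, 0.228, 0.002]
wrist_force: [-7.9, 2.1, 21.7]
width: 0.127
grip_force: 62.1
```

```bash
python3 st.py
```

```text
8.15 [ 0.4916 -0.163   0.0581] yaw 0.146 F [-7.9  2.1 21.7] T [0.18 1.5  0.16] 0.12678209363355947 62.1369731426239
```

Emit:
jog_arm(
  commands=[
    {"travel":[0,0,0],"rot":[0,0,0.7],"claw":255},
    {"travel":[0,0,-1],"rot":[0,0,0],"claw":255},
    {"travel":[0,0,0],"rot":[0,0,0],"claw":120},
    {"travel":[0,0,0],"rot":[0,0,0],"claw":90},
    {"travel":[0,0,0],"rot":[0,0,0],"claw":90},
  ],
)

```text
time: 8.65
tool_pos: [0.4906, -0.1622, 0.056]
tcp_rot: [3.134, 0.212, 0.0]
wrist_force: [-0.5, 0.7, -0.6]
width: 0.632
grip_force: 0.0
```

Emit:
jog_arm(
  commands=[
    {"travel":[0,0,-10],"rot":[0,0,0],"claw":90},
    {"travel":[0,0,-20],"rot":[0,0,0],"claw":90},
    {"travel":[0,0,-20],"rot":[0,0,0],"claw":90},
    {"travel":[0,0,-20],"rot":[0,0,0],"claw":90},
    {"travel":[0,0,-20],"rot":[0,0,0],"claw":90},
  ],
)

```text
time: 9.15
tool_pos: [0.4906, -0.1622, 0.1474]
tcp_rot: [3.134, 0.212, 0.0]
wrist_force: [0.4, 0.2, -0.3]
width: 0.644
grip_force: 0.0
```

```bash
python3 st.py; python3 - <<'E'
from workcell import monitor, viewer
import cv2,numpy as np
c=viewer.read_camera("wrist"); np.savez("wrist2.npz",**c)
cv2.imwrite("pics/w2.png",np.clip(c["color"]*1.4,0,255).astype(np.uint8))
def proj(X):
    p=c["camera_matrix"]@(c["R"]@X+c["t"]); return p[:2]/p[2]
yaw=.134
for x,y,z in [(.018,.006,.0865),(.018,-.006,.0865),(-.018,.006,.0865),(-.018,-.006,.0865),(.045,.005,.0525),(.045,-.005,.0525)]:
    print(x,y,proj(np.array([.491+np.cos(yaw)*x-np.sin(yaw)*y,-.1625+np.sin(yaw)*x+np.cos(yaw)*y,z])).round(1))
E
```

```text
9.15 [ 0.4906 -0.1622  0.1474] yaw 0.135 F [ 0.4  0.2 -0.3] T [ 0.01  0.   -0.07] 0.6440297895908285 0.0
0.018 0.006 [274.3 200.1]
0.018 -0.006 [292.1 200.1]
-0.018 0.006 [274.6 248.8]
-0.018 -0.006 [291.6 248.8]
0.045 0.005 [276.4 152.7]
0.045 -0.005 [289.7 152.7]
```

View pics/w2.png

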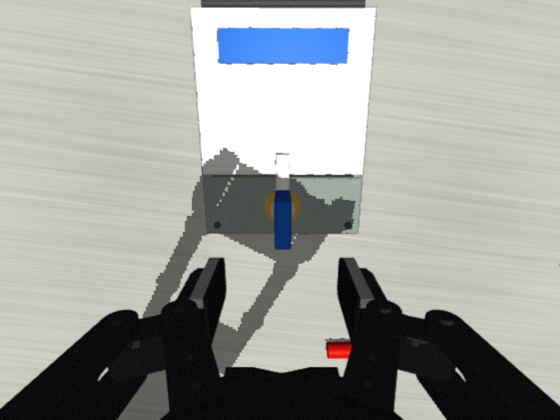

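```bash
python3 - <<'E'
import cv2,numpy as np
c=dict(np.load("wrist2.npz")); im=c["color"]; h=cv2.cvtColor(im,cv2.COLOR_BGR2HSV)
K,R,t=c["camera_matrix"],c["R"],c["t"]
def back(uv,z):
    d=R.T@np.linalg.solve(K,[*uv,1]); o=-R.T@t; return (o+d*(z-o[2])/d[2])[:2]
m=cv2.inRange(h,(100,120,40),(130,255,255))
def line(pts,z):
    q=np.array([back(p,z) for p in pts]); vx,vy,*_=cv2.fitLine(q.astype(np.float32),cv2.DIST_HUBER,0,1e-4,1e-4).ravel(); return np.degrees(np.arctan(vy/vx)) if abs(vx)>abs(vy) else np.degrees(np.arctan(-vx/vy)), q.mean(0)
g=lambda r0,r1,c0,c1:m[r0:r1,c0:c1]
print("yaws deg (expect 7.68)")
cols=range(225,342); print("strip far/near",*[line([(u,f(np.nonzero(m[15:80,u])[0])+15) for u in cols],.046) for f in(np.min,np.max)])
rows=range(205,245); print("wing L/R",*[line([(f(np.nonzero(m[v,255:310])[0])+255,v) for v in rows],.0865) for f in(np.min,np.max)])
gr=im.max(2).astype(int)
# tongue: sub-image over the shaded plate
rows=range(179,189)
print("tongue",[ (v,np.diff(gr[v,265:300]).argmax()+265,np.diff(gr[v,265:300]).argmin()+265) for v in rows])
w=np.nonzero(m[180:260,255:310]); print("wing rows",w[0].min()+180,w[0].max()+180,"cols",w[1].min()+255,w[1].max()+255)
# near edge of housing
print("near edge",line([(u,np.diff(gr[222:245,u]).argmax()+222) for u in [*range(215,250),*range(325,355)]],.04))
E
```

```text
yaws deg (expect 7.68)
strip far/near (np.float32(7.070158), array([ 0.61882856, -0.14509823])) (np.float32(7.7044573), array([ 0.59785504, -0.14796946]))
wing L/R (np.float32(7.3583093), array([ 0.49052722, -0.15671319])) (np.float32(8.194174), array([ 0.49193587, -0.16713254]))
tongue [(179, np.int64(296), np.int64(288)), (180, np.int64(296), np.int64(288)), (181, np.int64(296), np.int64(288)), (182, np.int64(275), np.int64(288)), (183, np.int64(275), np.int64(288)), (184, np.int64(275), np.int64(288)), (185, np.int64(275), np.int64(288)), (186, np.int64(275), np.int64(288)), (187, np.int64(275), np.int64(288)), (188, np.int64(275), np.int64(288))]
wing rows 190 248 cols 274 290
near edge (np.float32(10.22563), array([ 0.46454468, -0.16493962]))
```

```bash
python3 -c "
from workcell import workorder
print(workorder.finish_job())"
```

```text
the job is handed in; nothing more can be done
None
```

The blue flap is shut and its peg was pressed and turned together until it stopped (about 22 N). The tongue points across the flap to within about 1 degree, the amber unit was not approached, and the job was handed in at about 9 s.

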